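# Pack the sample canister and screw its lid on

## Task

Pack the sample canister: lift the loose dust cover off its base and lay it flat in the steel tray, then stand every sample pot on the bench upright in a pocket of its own in the base. Put the white lid on, turn it backward (anticlockwise from above) until it drops into the start of its thread, then screw it clockwise fully home; leave the beaker and the timer where they are.

Things in the scene. Friction and masses are not known exactly. Their poses are not given: they have to be found in the camera images.
- base: aluminium canister base, bolted to the bench on a grey plate 150 mm square and 8 mm thick; it cannot move. Origin at bench level on its axis, z up; its yaw varies. A round shoulder 117 mm across reaches 24 mm up; on it stands the open neck, 92 mm outside diameter. Inside is a flat floor 28 mm above the bench, with three upright dividers 20 mm high that make three equal pockets.
- rim (a point): middle of the open mouth of the base, level with its rim, 58 mm above the bench. A lid lowered over it comes to rest on the ridges outside the neck, or by chance drops straight into the thread start; in that case a tooth stops it from turning backward, and it is ready to be screwed on.
- ridges (a point): on the axis of the base, level with the highest points of its thread, 50 mm above the bench. The neck bears three ridges, 104 mm across, one on each third. A ridge's top slopes up anticlockwise from 43 to 50 mm and ends in a sheer drop into an entry gap; a tooth (top at 50 mm) closes its lower end, so a lid whose lugs lie on the ridges jams when turned clockwise.
- groove (a point): on the axis of the base, level with the beginning of the thread's grooves, 40 mm above the bench. Between the ridges are three entry gaps, 35 degrees long, evenly spaced. From each gap a groove runs clockwise under the ridge and falls 1 mm per 10 degrees, to a dead stop 85 to 108 degrees on. A lug has 3 mm of play in height in it.
- lid_knob (a point): centre of the lid's round knob: 44 mm diameter, 34 mm tall, so its top is 17 mm above this point; on the lid's axis, 95 mm above the lid's lower edge. z up along the axis. The knob may be gripped at any yaw.
- lid_top (a point): centre of the lid's flat top, at the foot of the knob, 78 mm above the lid's lower edge. The lid is a loose white bell, 120 mm across, 0.2 to 0.33 kg, standing mouth down on the bench; inside 109 mm wide and 72 mm deep. Three lugs stand evenly round the inside of its lower edge, each 6 mm tall and 10 mm long, their faces 48 mm from the axis: 2 mm clear of the neck.
- lid_foot (a point): middle of the lid's lower edge, level with the underside of the lugs. Its height above the bench tells how a lid on the base lies: 42 to 51 mm: on top of the ridges or their teeth; 37 to 41 mm: dropped into the thread start; about 29 mm: fully home. A smaller drop of up to 7 mm, off a tooth onto a ridge, is not yet the thread start.
- cover_knob (a point): centre of the dust cover's knob (28 mm diameter, 30 mm tall), 27 mm above the cover's underside. The loose cover is a grey disc, 104 mm across and 5 mm thick, with a shallow plug (74 mm across, 6 mm deep) below it that sits loosely in the mouth of the base; about 0.09 kg. z up.
- cover_foot (a point): middle of the underside of the cover's plug, 27 mm under cover_knob; 52 mm above the bench while the cover is on the base.
- tray: shallow open steel tray, fixed to the bench, 170 x 170 mm outside, 22 mm high, walls and floor 5 mm thick. Origin under its middle, at bench level.
- pocket0 (a point): middle of one of the three pockets, on the inner floor of the base (28 mm above the bench), 23 mm from its axis; each has room for one pot with 3 mm to spare.
- pot0_mid (a point): centre (half-way up, on the axis) of a closed cylindrical sample pot, white with a steel cap, 30 mm diameter, 65 mm tall, 0.09 kg, standing on the bench; may be absent. In a pocket its top stands 35 mm above the rim of the base. z along its axis, up.
- pocket1 (a point): middle of one of the three pockets, on the inner floor of the base (28 mm above the bench), 23 mm from its axis; each has room for one pot with 3 mm to spare.
- pot1_mid (a point): centre (half-way up, on the axis) of a closed cylindrical sample pot, white with a steel cap, 30 mm diameter, 65 mm tall, 0.09 kg, standing on the bench; may be absent. In a pocket its top stands 35 mm above the rim of the base. z along its axis, up.
- pocket2 (a point): middle of one of the three pockets, on the inner floor of the base (28 mm above the bench), 23 mm from its axis; each has room for one pot with 3 mm to spare.
- pot2_mid (a point): centre (half-way up, on the axis) of a closed cylindrical sample pot, white with a steel cap, 30 mm diameter, 65 mm tall, 0.09 kg, standing on the bench; may be absent. In a pocket its top stands 35 mm above the rim of the base. z along its axis, up.
- beaker: an empty glass beaker, 52 mm across and 62 mm tall, which shares the bench places of the pots; to be left alone. Origin at its underside.
- timer: a flat white bench timer with a dark window, 45 x 75 x 18 mm; to be left alone. Origin at its underside.
Things that resemble listed ones, but are neither listed nor needed, are in the scene too. What is shaped like the part that bears lid_knob but turquoise is not meant. What is shaped like the part that bears cover_knob but blue is not meant.

How it is judged:
By the outcome, as a careful person would: the job done as asked, in the order asked, and still so for the second after the job is handed in, with the robot touching nothing.
Of pot0, pot1, pot2 only 2 to 3 are there at a start; the rules pass over those that are not, and their reading is None.
At some moment in a run one of lid may be knocked a few centimetres aside while the robot is not near it.
It also fails if it takes over 208 s, if anything falls off the work surface, if the arm or the gripper's body presses on something with over 40 N, if the wrist force passes 120 N, or if a joint passes its speed limit or range.

## Robot

A 6-joint arm with a two-finger parallel gripper is mounted at the origin on the work surface. World frame = base frame: x ahead of the robot, y to its left, z up, the work surface at z = 0. Lengths are in m, angles in rad, forces in N, time in s.
With the tool pointing down it reaches from about 0.325 to 0.9 m from the base axis. Payload 6.1 kg.
Tool frame: the origin (TCP) lies midway between the tips of the shut fingers; the grasp point (between the pads) lies 19 mm behind it; x points along the fingers, y is the direction in which the jaws open and shut, and the axes are right-handed (so a half turn about x gives the same grasp; the last joint's range is limited). The gripper opens to 85 mm and grips with 20 to 120 N. Pads are 22 mm wide; open, the fingers measure 114 mm over their backs; the gripper's body (76 mm by 85 mm) begins 54 mm behind the grasp point. The pads swing forward as they close: fully open they stand 13 mm farther back than shut.
Start: joints at [-1.473, 0.22, 1.526, -0, 1.395, -0.126], TCP at [0.139, -0.609, 0.231] pointing down, gripper open.
Joint ranges: [-2.98, 2.98], [-0.91, 2.08], [0.09, 2.57], [-1.24, 4.39], [0.2, 2.65], [-2.68, 2.68]. Speed limits (rad/s): [2.57, 2.57, 3.01, 3.14, 3.14, 3.14].

## Interface

Orientations are given as [roll, pitch, yaw] about the fixed x, y, z axes, in that order (R = Rz(yaw) Ry(pitch) Rx(roll)).
In Python, from plant import movep, move_l, set_joints, gripper_to, hold, inverse_kinematics, observe, get_image, get_calibration, Unreachable, job_done gives the robot as it stands. Calls block until the motion is done:
- movep(position, orientation): joint-space move of the TCP to a pose.
- move_l(position, feed=0.15, rotation=None, max_force=None): straight line of the TCP; rotation=None keeps the orientation; feed is the mean speed in m/s. With max_force (N) it stops when the force on the tool has changed by that much, and returns True; else False.
- set_joints(angles): joint-space move.
- gripper_to(opening, f_grip=None): finger opening in m; f_grip is the grip in N (None keeps the last); returns when the fingers have stopped.
- hold(seconds).
- inverse_kinematics(position, orientation): joint angles nearest the present ones, or None.
- observe(): the state.
- get_image(name): name is "scene" or "top" or "wrist"; returns (picture, depth): 384x512x3 uint8, red, green, blue; 384x512 float32, m along the optical axis (not along the pixel's ray), 0 where there is no reading.
- get_calibration(name): a dict with "intrinsics" (3x3 intrinsics, pixels), "world_from_camera" (4x4, takes a point from camera to world coordinates). Camera axes: x right, y down, z forward; pixel columns grow to the right and rows downward; lengths in m; the calibration is good to about 2 mm. The wrist camera is an equidistant fisheye: a pixel r from the principal point sees the ray r / f radians off the axis. A picture is of the moment at which its call begins: read the wrist's pose just before it. get_calibration takes no time and is no camera call; for the wrist camera it gives the pose at the moment of the call.
A pose or a line that the arm cannot do raises Unreachable and nothing moves.
- job_done(): hands the job in, once; it reports no verdict.
The state is a dict: "time_s": time; "q": joint angles; "joint_velocities": joint speeds; "joint_torque": joint torques, N m; "eef_pos": TCP position; "tcp_rot": TCP orientation; "ft_force": force on the tool from outside, world axes, zero at the start; "torque": the same for the moment, N m; "opening": finger opening in m.
Only numpy, scipy, OpenCV 4.12 (cv2) and the standard library are available. Lean on these libraries where they do the work, as an engineer would, in place of code of your own. Each camera call takes 0.05 s, during which the arm holds its last target.

## Working session

There is one attempt and no reset: what is moved stays moved. The work goes in short steps, each a Python script; the robot and the scene stay as the last script left them, time stands still between calls to the robot, and variables do not carry over. Pictures are saved under pics/ and viewed, and the job is handed in when it is done.

```bash
ls; mkdir -p pics
python3 - <<'E'
from plant import *
import cv2,numpy as np
np.set_printoptions(precision=4,suppress=True)
for n in ["scene","top","wrist"]:
    im,d=get_image(n); cv2.imwrite(f"pics/a_{n}.png",im[:,:,::-1]); np.save(f"pics/a_{n}_d.npy",d)
    c=get_calibration(n); print(n,c["intrinsics"],c["world_from_camera"],d.min(),d.max())
s=observe(); print(s)
E
```

```text
pics
scene [[428.7532   0.     257.1332]
 [  0.     428.7532 189.7417]
 [  0.       0.       1.    ]] [[ 0.4834  0.4905 -0.7251  1.3253]
 [ 0.8751 -0.2482  0.4155 -0.446 ]
 [ 0.0238 -0.8354 -0.5492  0.6869]
 [ 0.      0.      0.      1.    ]] 0.0 2.9619713
top [[421.6448   0.     259.4261]
 [  0.     421.6448 192.2748]
 [  0.       0.       1.    ]] [[ 0.0229 -0.9921  0.1231  0.3641]
 [-0.9997 -0.0224  0.0057 -0.0046]
 [-0.0029 -0.1232 -0.9924  1.3559]
 [ 0.      0.      0.      1.    ]] 0.0 2.2485924
wrist [[297.3186   0.     253.4272]
 [  0.     297.3186 197.6561]
 [  0.       0.       1.    ]] [[ 0.221  -0.9419 -0.253   0.2032]
 [-0.9753 -0.2143 -0.0543 -0.5942]
 [-0.003   0.2587 -0.9659  0.3722]
 [ 0.      0.      0.      1.    ]] 0.0 1.416186
{'time_s': 0.15, 'q': array([-1.4731,  0.2211,  1.5273,  0.    ,  1.3947, -0.1261]), 'joint_velocities': array([-0.0012, -0.0026, -0.0044, -0.0029, -0.0007,  0.0014]), 'joint_torque': array([  0.0007, -49.7485, -38.9906,  -0.0003,   0.0071,  -0.    ]), 'eef_pos': array([ 0.1387, -0.6089,  0.2304]), 'tcp_rot': array([-1.7048,  1.5693,  1.6606]), 'ft_force': array([-0.3174, -0.1122,  0.4285]), 'torque': array([-0.0318,  0.0008, -0.0084]), 'opening': 0.08531794950034115}
```

View pics/a_scene.png

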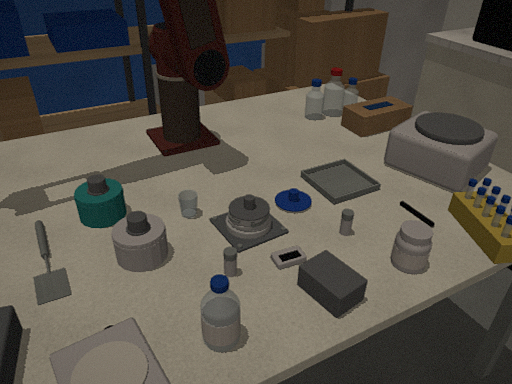

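View pics/a_top.png

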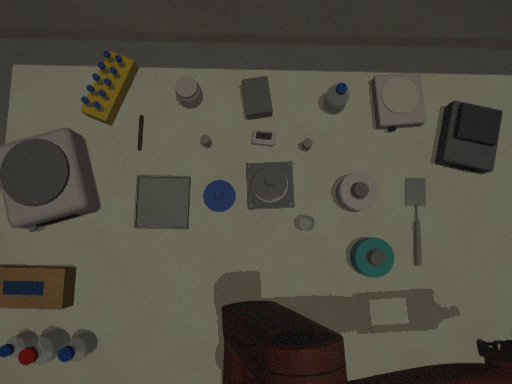

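View pics/a_wrist.png

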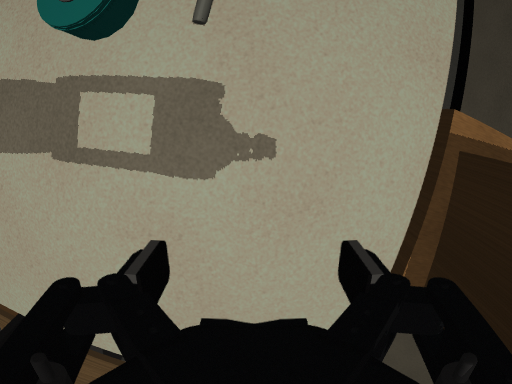

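The top view shows the base with its cover at (270,185), the tray at (163,202), pots at (206,141) and (307,145), the white lid at (357,191) and the beaker at (304,223). The timer is at (263,138). The decoys are blue at (220,195) and turquoise at (373,257). I see only two pots. Next I'll measure positions.

```bash
cat > h.py <<'E'
from plant import *
import cv2,numpy as np
from scipy.spatial.transform import Rotation as Rr
np.set_printoptions(precision=4,suppress=True)
def rays(name,c,uv):
    K=c["intrinsics"]; uv=np.atleast_2d(np.asarray(uv,float))
    x=(uv[:,0]-K[0,2])/K[0,0]; y=(uv[:,1]-K[1,2])/K[1,1]
    if name=="wrist":
        r=np.hypot(x,y); k=np.where(r>1e-9,np.sin(r)/np.maximum(r,1e-9),1)
        d=np.stack([x*k,y*k,np.cos(r)],1)
    else: d=np.stack([x,y,np.ones_like(x)],1)
    return d
def plane(name,c,uv,z):
    T=c["world_from_camera"]; d=rays(name,c,uv)@T[:3,:3].T; o=T[:3,3]
    return o+d*((z-o[2])/d[:,2])[:,None]
def cloud(name,c,depth):
    h,w=depth.shape; u,v=np.meshgrid(np.arange(w),np.arange(h))
    d=rays(name,c,np.stack([u.ravel(),v.ravel()],1)); d=d/d[:,2:3]
    T=c["world_from_camera"]; P=(d*depth.ravel()[:,None])@T[:3,:3].T+T[:3,3]
    P[depth.ravel()<=0]=np.nan
    return P.reshape(h,w,3)
def proj(name,c,P):
    T=np.linalg.inv(c["world_from_camera"]);K=c["intrinsics"]
    p=np.atleast_2d(P)@T[:3,:3].T+T[:3,3]
    if name=="wrist":
        rr=np.hypot(p[:,0],p[:,1]); th=np.arctan2(rr,p[:,2]); k=th/np.maximum(rr,1e-9)
        return np.stack([K[0,0]*p[:,0]*k+K[0,2],K[1,1]*p[:,1]*k+K[1,2]],1)
    return np.stack([K[0,0]*p[:,0]/p[:,2]+K[0,2],K[1,1]*p[:,1]/p[:,2]+K[1,2]],1)
def grab(name,fn):
    c=get_calibration(name); im,d=get_image(name); cv2.imwrite("pics/"+fn,im[:,:,::-1]); np.save("pics/"+fn[:-4]+"_d.npy",d)
    return c,im,d
def circ(pts):
    pts=np.asarray(pts); A=np.c_[2*pts[:,0],2*pts[:,1],np.ones(len(pts))]
    s=np.linalg.lstsq(A,(pts[:,:2]**2).sum(1),rcond=None)[0]
    return s[0],s[1],np.sqrt(s[2]+s[0]**2+s[1]**2)
E
python3 - <<'E'
from h import *
c=get_calibration("top"); d=np.load("pics/a_top_d.npy"); P=cloud("top",c,d)
print("bench",[P[v,u] for u,v in [(100,250),(300,300),(450,280)]])
# components by height in regions
def region(n,u0,u1,v0,v1,z0,z1):
    Q=P[v0:v1,u0:u1].reshape(-1,3); m=(Q[:,2]>z0)&(Q[:,2]<z1); Q=Q[m]
    if len(Q)<3: print(n,"few",len(Q)); return
    rect=cv2.minEnclosingCircle(Q[:,:2].astype(np.float32))
    print(n,len(Q),"mean",Q.mean(0),"mid",(Q.min(0)+Q.max(0))/2,"size",Q.max(0)-Q.min(0),"circ",rect)
region("cover knob",245,295,160,210,.078,.12)
region("cover disc",240,300,160,215,.058,.07)
region("shoulder",240,300,160,215,.02,.03)
region("lid knob",330,390,165,220,.10,.13)
region("lid top",330,390,165,220,.065,.09)
region("potA",195,217,130,152,.05,.08)
region("potB",297,317,133,155,.05,.08)
region("beaker",290,318,210,235,.04,.08)
region("tray",130,195,170,235,.015,.03)
region("timer",248,280,125,150,.01,.03)
region("blue",200,240,178,214,.005,.06)
region("turq knob",350,395,235,280,.10,.13)
im=cv2.imread("pics/a_top.png")
cv2.imwrite("pics/a_topz.png",cv2.resize(im[110:280,130:400],None,fx=2.9,fy=2.9,interpolation=cv2.INTER_CUBIC))
E
```

```text
bench [array([ 0.3352,  0.5094, -0.0053]), array([ 0.1945, -0.1319,  0.001 ]), array([ 0.2669, -0.6054, -0.0027])]
cover knob 69 mean [ 0.5561 -0.0286  0.0916] mid [ 0.556  -0.0287  0.0909] size [0.025  0.0246 0.0135] circ ((0.5568289756774902, -0.02869797684252262), 0.01399256195873022)
cover disc 732 mean [ 0.5566 -0.0286  0.0621] mid [ 0.5577 -0.0278  0.0634] size [0.1012 0.1026 0.0107] circ ((0.5573382377624512, -0.028187628835439682), 0.05198688805103302)
shoulder 111 mean [ 0.5261 -0.0277  0.0237] mid [ 0.5473 -0.0285  0.0249] size [0.0973 0.1122 0.0097] circ ((0.5554887056350708, -0.02941872924566269), 0.05795656889677048)
lid knob 176 mean [ 0.534  -0.2989  0.1105] mid [ 0.5355 -0.3     0.1087] size [0.0428 0.043  0.0167] circ ((0.5346782803535461, -0.29980048537254333), 0.022349253296852112)
lid top 992 mean [ 0.5328 -0.2973  0.0768] mid [ 0.5343 -0.299   0.0771] size [0.1168 0.1164 0.024 ] circ ((0.5344845056533813, -0.29990503191947937), 0.05980073660612106)
potA 77 mean [0.688  0.1779 0.0624] mid [0.6883 0.1788 0.06  ] size [0.0282 0.0285 0.0178] circ ((0.6888720393180847
[... 352 characters left out ...]
58029747), 0.025463232770562172)
tray 356 mean [0.4953 0.3152 0.0201] mid [0.4934 0.3144 0.0216] size [0.1703 0.1712 0.0132] circ ((0.49363863468170166, 0.31379032135009766), 0.1183401495218277)
timer 313 mean [ 0.709  -0.0055  0.0169] mid [ 0.7102 -0.0058  0.0193] size [0.051  0.0748 0.0179] circ ((0.7094465494155884, -0.005872121546417475), 0.041046179831027985)
blue 769 mean [0.5164 0.1321 0.0122] mid [0.5217 0.1322 0.0256] size [0.1085 0.1096 0.0412] circ ((0.522392988204956, 0.13668431341648102), 0.0699433907866478)
turq knob 186 mean [ 0.3341 -0.345   0.11  ] mid [ 0.3331 -0.346   0.1084] size [0.0409 0.0416 0.0163] circ ((0.33442243933677673, -0.3459237813949585), 0.02201683633029461)
```

View pics/a_topz.png

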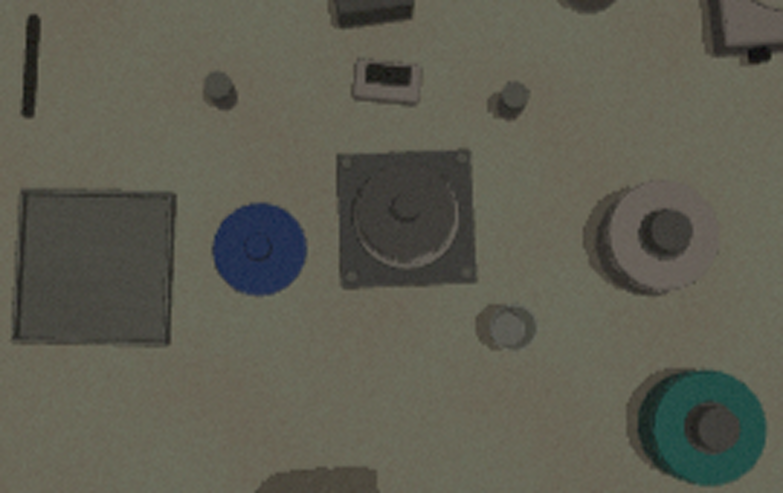

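Every measured size and height matches the given dimensions: lid 117/43 mm, cover 103 mm, pots 29 mm at 64 mm high, tray 171 mm. Two pots are present and the beaker has the third place. Cover first.

```bash
cat >> h.py <<'E'
def down(a):  # a = jaw direction angle
    return [0.0,np.pi/2,a-np.pi/2]
def st(msg=""):
    s=observe(); print(msg,"t%.1f"%s["time_s"],"p",s["eef_pos"],"F",s["ft_force"],"T",s["torque"],"open %.4f"%s["opening"],"q6 %.2f"%s["q"][5]); return s
E
python3 - <<'E'
from h import *
x,y=0.5565,-0.0285
for p,a in [((x,y,.2),0),((x,y,.065),0),((.4935,.314,.02),.6)]:
    print(inverse_kinematics(p,down(a)))
movep((x,y,.20),down(0)); st("above")
gripper_to(0.06,30)
c,im,d=grab("wrist","b_wrist.png")
r=move_l((x,y,.066),feed=.12,max_force=8); print(r); st("at")
gripper_to(0.0,30); st("grip")
r=move_l((x,y,.16),feed=.12); st("lift")
grab("wrist","b_wrist2.png")
E
```

```text
[-0.1927  0.0835  1.7394 -0.      1.3187 -0.1927]
[-0.1927  0.2414  1.8367 -0.      1.0635 -0.1927]
[ 0.4319  0.3679  1.7766 -0.      0.9971 -0.1681]
above t2.7 p [ 0.5566 -0.0294  0.2   ] F [-0.8182  0.3123 -0.6895] T [ 0.0098 -0.0337 -0.0131] open 0.0856 q6 -0.19
False
at t4.4 p [ 0.5573 -0.0287  0.0669] F [ 1.112  -0.1698  0.3161] T [0.027  0.0236 0.0101] open 0.0600 q6 -0.19
grip t4.8 p [ 0.557  -0.0286  0.0668] F [-1.097  -0.4197  5.0664] T [ 0.0349  0.234  -0.0181] open 0.0274 q6 -0.19
lift t5.7 p [ 0.5558 -0.0284  0.159 ] F [-0.4776 -1.0318 -1.2019] T [-0.0126 -0.0491  0.0149] open 0.0271 q6 -0.19
```

View pics/b_wrist2.png

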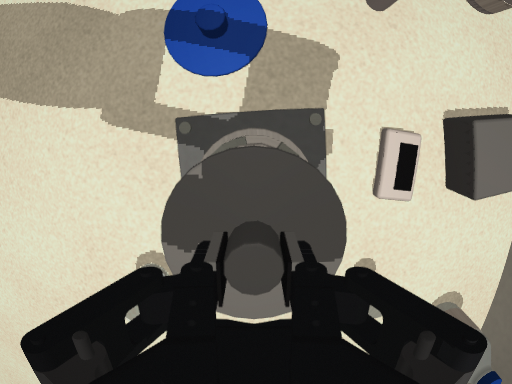

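The cover is held level at (255,230) and the base mouth is uncovered behind it. Next I lay it in the tray.

Run:
```python
from h import *
x,y=.4935,.314
movep((x,y,.16),down(0.6)); st("above tray")
print(move_l((x,y,.045),feed=.15))
print(move_l((x,y,.018),feed=.03,max_force=4)); st("down")
gripper_to(0.05); hold(.1)
move_l((x,y,.16),feed=.2); st()
c,im,d=grab("wrist","c_wrist.png")
```

```text
above tray t7.1 p [0.494  0.313  0.1598] F [ 0.4915 -0.5056 -1.5353] T [-0.039  -0.0383  0.0154] open 0.0266 q6 -0.17
False
True
down t8.8 p [0.493  0.3138 0.0198] F [-1.2916 -0.4054  4.6468] T [ 0.0198  0.0106 -0.0041] open 0.0268 q6 -0.17
 t10.1 p [0.4927 0.3136 0.1586] F [-0.3481  1.2523 -0.5749] T [0.0097 0.0597 0.0199] open 0.0501 q6 -0.17
```

View pics/c_wrist.png

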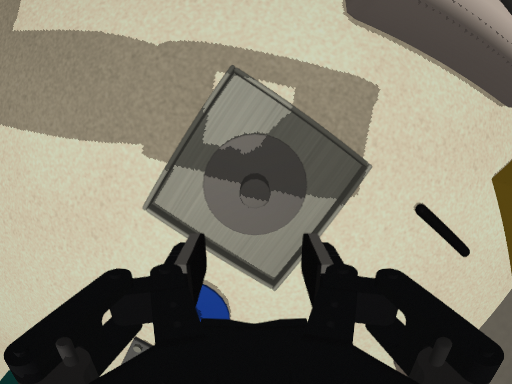

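The cover lies flat and centred in the tray at (255,185). Next I look into the base to find the pockets.

Run:
```python
from h import *
x,y=.5565,-.0285
movep((x,y-.01,.20),down(0)); gripper_to(.085); hold(.15); st()
c,im,d=grab("wrist","d_wrist.png"); import pickle; pickle.dump(c,open("pics/d_c.pkl","wb"))
u=proj("wrist",c,[[x,y,.028],[x,y,.058]]); print(u)
g=im[60:300,130:390]; cv2.imwrite("pics/d_z.png",cv2.resize(g[:,:,::-1],None,fx=2.4,fy=2.4,interpolation=cv2.INTER_CUBIC))
print(observe()["time_s"])
```

```text
t12.1 p [ 0.5565 -0.0384  0.2   ] F [ 0.3738 -0.0888  0.0658] T [-0.0001  0.0278  0.0231] open 0.0846 q6 -0.21
[[252.808  172.6478]
 [252.7412 178.0623]]
12.1
```

View pics/d_z.png

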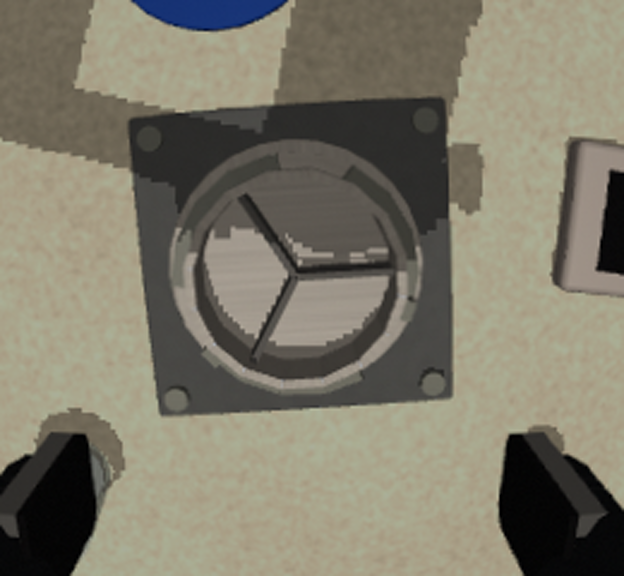

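The dividers meet at about pixel (254,172), with arms running to zoomed points (240,197), (390,267) and (254,355).

Run:
```python
from h import *
import pickle
c=pickle.load(open("pics/d_c.pkl","rb"))
im=cv2.imread("pics/d_wrist.png"); d=np.load("pics/d_wrist_d.npy"); P=cloud("wrist",c,d)
z=np.array([[297,270],[242,197],[390,266],[254,354]],float)
uv=np.c_[130+z[:,0]/2.4-.5,60+z[:,1]/2.4-.5]
w=plane("wrist",c,uv,.048); print(w)
for q in w[1:]: print(np.degrees(np.arctan2(*(q-w[0])[[1,0]])), np.linalg.norm(q-w[0]))
# depth-based: rim ring & floor
print("range",np.nanmin(P[100:200,200:310,2]))
Q=P[60:300,130:390].reshape(-1,3); r=np.hypot(Q[:,0]-.5565,Q[:,1]+.0285)
m=(Q[:,2]>.054)&(Q[:,2]<.064)&(r<.06); R=Q[m]; print("rim",len(R),R.mean(0),(R.min(0)+R.max(0))/2,R.max(0)-R.min(0),circ(R))
m=(Q[:,2]>.024)&(Q[:,2]<.033)&(r<.045); print("floor",Q[m].mean(0),m.sum())
# divider: height .043-.053 inside r<.038
m=(Q[:,2]>.040)&(Q[:,2]<.055)&(r<.037); D=Q[m]; print("div",len(D),D[:,2].mean())
j=w[0]
a=np.degrees(np.arctan2(D[:,1]-j[1],D[:,0]-j[0])); rr=np.hypot(D[:,0]-j[0],D[:,1]-j[1]); a=a[rr>.01]
print(np.histogram(a,np.arange(-180,181,10)))
k=np.angle(np.mean(np.exp(1j*np.radians(a)*3)))/3; print("divider yaw mod120",np.degrees(k))
```

```text
[[ 0.557  -0.0243  0.048 ]
 [ 0.5344  0.0064  0.048 ]
 [ 0.596  -0.0225  0.048 ]
 [ 0.5385 -0.0609  0.048 ]]
126.36640026094894 0.03808808088336342
2.676067976285393 0.03904020100927687
-116.87715395736748 0.041009230009882804
range -0.002917054894437443
rim 1216 [ 0.5555 -0.0279  0.0569] [ 0.5564 -0.0277  0.0569] [0.0916 0.0915 0.0057] (np.float64(0.5564957827998311), np.float64(-0.027526420792821582), np.float64(0.043759472104043705))
floor [ 0.5564 -0.0283  0.0272] 4232
div 407 0.046287713701273235
(array([ 0,  0,  0,  0,  0,  0, 91, 12,  0,  0,  0,  0,  0,  0,  0,  0, 12,
       84, 13,  0,  0,  0,  0,  0,  0,  0,  0,  0,  0,  0, 55, 33,  1,  0,
        0,  0]), array([-180, -170, -160, -150, -140, -130, -120, -110, -100,  -90,  -80,
        -70,  -60,  -50,  -40,  -30,  -20,  -10,    0,   10,   20,   30,
         40,   50,   60,   70,   80,   90,  100,  110,  120,  130,  140,
        150,  160,  170,  180]))
divider yaw mod120 3.510988550629083
```

Run:
```python
from h import *
import pickle
c=pickle.load(open("pics/d_c.pkl","rb"))
d=np.load("pics/d_wrist_d.npy"); P=cloud("wrist",c,d)
Q=P[60:300,130:390].reshape(-1,3); j=np.array([.5565,-.0280])
r=np.hypot(Q[:,0]-j[0],Q[:,1]-j[1])
D=Q[(Q[:,2]>.042)&(Q[:,2]<.053)&(r<.037)]
a=np.degrees(np.arctan2(D[:,1]-j[1],D[:,0]-j[0])); rr=np.hypot(D[:,0]-j[0],D[:,1]-j[1])
L=[]
for lo,hi in [(100,150),(-30,30),(-145,-90)]:
    S=D[(a>lo)&(a<hi)&(rr>.008)]; l=cv2.fitLine(S[:,:2].astype(np.float32),cv2.DIST_L1,0,.001,.001).ravel(); L.append(l)
    t=np.degrees(np.arctan2(l[1],l[0])); n=np.array([-l[1],l[0]]); print(len(S),t,t%60,"offset of j",(j-l[2:])@n*1000)
A=np.array([[-l[1],l[0]] for l in L]); b=np.array([np.array([-l[1],l[0]])@l[2:] for l in L])
print("centre",np.linalg.lstsq(A,b,rcond=None)[0], A@np.linalg.lstsq(A,b,rcond=None)[0]-b)
```

```text
101 -55.386776 4.613224 offset of j -0.824567619605007
108 3.8254478 3.8254478 offset of j -0.811410521426389
98 63.63708 3.6370811 offset of j -0.3700146629662843
centre [ 0.5567 -0.027 ] [-0.0001  0.0001 -0.0001]
```

The base centre is (0.5566, -0.0278), averaged from the rim circle and the divider fit. My hand-picked divider junction was 3 mm off, so I trust the depth fits instead. The dividers lie at about 4° mod 120°, which puts the pockets at 64°, 184° and -56°. Pots next.

```bash
cat >> h.py <<'E'
C=np.array([.5566,-.0278])
def pocket(deg): return C+.023*np.array([np.cos(np.radians(deg)),np.sin(np.radians(deg))])
def pick(x,y,a):
    movep((x,y,.13),down(a)); gripper_to(.06,30)
    print("pick contact",move_l((x,y,.036),feed=.12,max_force=8)); gripper_to(0,30); st("gripped")
    move_l((x,y,.16),feed=.2); st("lifted")
def put(p,a):
    movep((p[0],p[1],.16),down(a)); move_l((p[0],p[1],.102),feed=.15); hold(.1)
    r=move_l((p[0],p[1],.060),feed=.04,max_force=6); s=st("put contact %s"%r); return s
E
python3 - <<'E'
from h import *
pick(.6887,.1783,.1)
grab("wrist","e_wrist.png")
s=put(pocket(64),.07)
E
```

```text
pick contact False
gripped t14.8 p [0.6895 0.1784 0.0374] F [-2.1561  0.0333  5.6802] T [-0.0176  0.1024  0.0183] open 0.0287 q6 0.04
lifted t15.6 p [0.6876 0.1781 0.1582] F [ 0.6982  0.6937 -1.0433] T [ 0.0025 -0.014  -0.0139] open 0.0288 q6 0.04
put contact True t18.0 p [ 0.5659 -0.0071  0.0652] F [-0.8271  0.3385  3.9302] T [0.0054 0.2257 0.0198] open 0.0292 q6 -0.22
```

View pics/e_wrist.png

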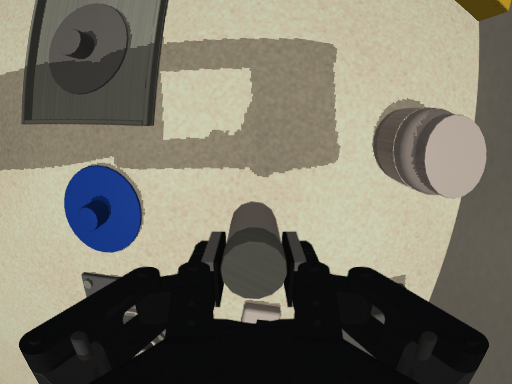

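Contact came at TCP 65.2 mm against an expected 65.4 mm, so the pot is on the pocket floor. I release it and fetch the second pot.

Run:
```python
from h import *
gripper_to(.045); s=observe()["eef_pos"]
move_l((s[0],s[1],.17),feed=.2)
pick(.6850,-.1437,.0)
s=put(pocket(-56),.07)
```

```text
pick contact False
gripped t21.3 p [ 0.6858 -0.1439  0.0373] F [-0.3249 -0.0691  5.3406] T [ 0.0186  0.0642 -0.0109] open 0.0291 q6 -0.32
lifted t22.1 p [ 0.684  -0.1434  0.1581] F [ 0.2276  0.7269 -1.0751] T [-0.0117  0.0143 -0.0133] open 0.0292 q6 -0.32
put contact True t24.2 p [ 0.5687 -0.0468  0.0651] F [-1.5312 -0.1527  5.1046] T [-0.0106  0.3842 -0.011 ] open 0.0295 q6 -0.29
```

Run:
```python
from h import *
gripper_to(.045); s=observe()["eef_pos"]
move_l((s[0],s[1],.19),feed=.2)
movep((.5566,-.06,.22),down(0)); gripper_to(.08); hold(.1)
grab("wrist","f_wrist.png"); c,im,d=grab("top","f_top.png"); st()
P=cloud("top",c,d)
for n,z0,z1 in [("knob",.10,.13),("top",.07,.085)]:
    Q=P.reshape(-1,3); m=(Q[:,2]>z0)&(Q[:,2]<z1)&(abs(Q[:,0]-.53)<.12)&(abs(Q[:,1]+.3)<.12)&(Q[:,0]>.41); Q=Q[m]
    print(n,len(Q),cv2.minEnclosingCircle(Q[:,:2].astype(np.float32)),Q[:,2].mean())
```

```text
t26.2 p [ 0.5566 -0.0599  0.2199] F [ 0.1605  0.219  -0.5025] T [ 0.0047 -0.0681 -0.0329] open 0.0797 q6 -0.25
knob 172 ((0.535340428352356, -0.2996198534965515), 0.021998856216669083) 0.11037873557677279
top 959 ((0.5345690250396729, -0.300059974193573), 0.059465810656547546) 0.07708056409687787
```

View pics/f_wrist.png

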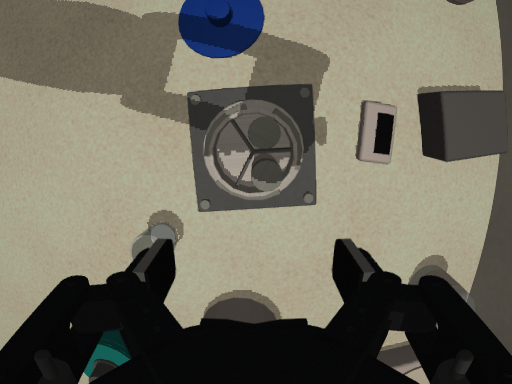

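View pics/f_top.png

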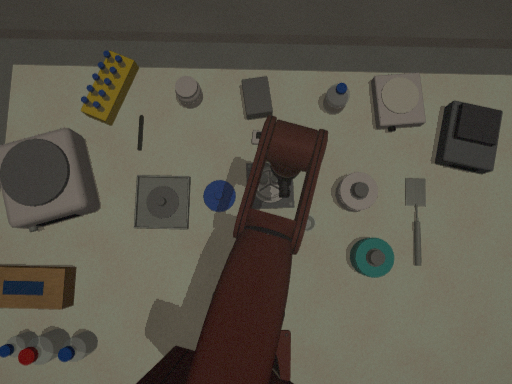

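Both pots stand upright in separate pockets, at (268,132) and (267,172) in the wrist view. The cover is in the tray and the lid is still at (0.535, -0.300). I'll measure the lid again from hover with the wrist camera before gripping.

```bash
cat >> h.py <<'E'
def knob(fn,guess):
    c,im,d=grab("wrist",fn); Q=cloud("wrist",c,d).reshape(-1,3)
    m=(Q[:,2]>.100)&(Q[:,2]<.120)&(np.hypot(Q[:,0]-guess[0],Q[:,1]-guess[1])<.05); Q=Q[m]
    e=cv2.minEnclosingCircle(Q[:,:2].astype(np.float32)) if len(Q)>5 else None
    print("knob",len(Q),e,Q[:,2].mean() if len(Q) else None); return e
E
python3 - <<'E'
from h import *
x,y=.535,-.2998
print(inverse_kinematics((x,y,.083),down(0)))
movep((x,y,.25),down(0)); gripper_to(.075,30); hold(.1); st()
knob("g_wrist.png",(x,y))
E
```

```text
[-0.6393  0.3371  1.6777 -0.      1.1267 -0.6393]
 t27.5 p [ 0.5354 -0.2987  0.25  ] F [ 0.1176 -0.4916  1.1327] T [-0.0002  0.0359 -0.0364] open 0.0750 q6 -0.64
knob 1568 ((0.5355011224746704, -0.29863014817237854), 0.022022999823093414) 0.11072591729801391
```

View pics/g_wrist.png

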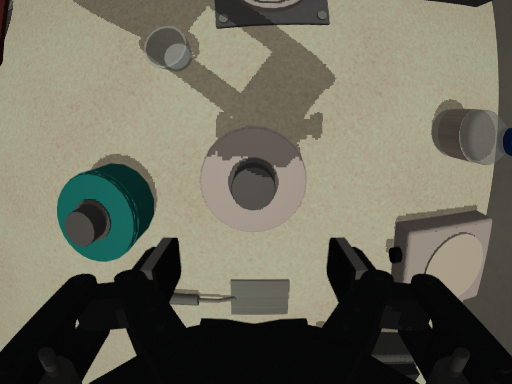

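Knob at (0.5355, -0.2986), radius 22 mm, z 111 mm, matching the top view. I'll squeeze once along y and then along x, so the lid is centred in the gripper both ways.

Run:
```python
from h import *
x,y=.5352,-.2992
movep((x,y,.15),down(np.pi/2)); 
print(move_l((x,y,.084),feed=.1,max_force=8)); gripper_to(0,20); st("g1"); gripper_to(.065); 
movep((x,y,.084),down(0)); st("turned"); gripper_to(0,40); s=st("g2")
move_l((x,y,.215),feed=.15); hold(.2); st("lifted")
grab("wrist","h_wrist.png")
```

```text
False
g1 t30.1 p [ 0.5358 -0.2998  0.0851] F [-0.6617 -0.5271  3.6231] T [ 0.0135 -0.0005  0.1   ] open 0.0431 q6 -2.21
turned t31.9 p [ 0.5352 -0.2991  0.0839] F [-0.2379  0.4244  0.4087] T [ 0.022   0.0728 -0.0321] open 0.0651 q6 -0.64
g2 t32.2 p [ 0.5351 -0.2992  0.0842] F [-1.2281  0.4668  2.7149] T [0.0875 0.2567 0.0083] open 0.0431 q6 -0.64
lifted t33.4 p [ 0.5347 -0.2988  0.2136] F [-0.9838  0.0736 -3.0054] T [ 0.01   -0.0016 -0.0269] open 0.0429 q6 -0.64
```

View pics/h_wrist.png

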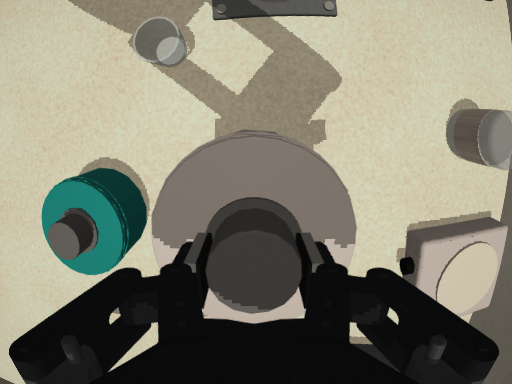

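Lid held level. In the lid's case foot height = TCP z − 0.0842. Next I carry it over the base and lower it.

Run:
```python
from h import *
x,y=C
movep((x,y,.215),down(0.1)); hold(.1); st("above")
print(move_l((x,y,.147),feed=.1,max_force=10)); hold(.15); st("pre")
print(move_l((x,y,.110),feed=.02,max_force=5)); s=st("contact"); print("foot",s["eef_pos"][2]-.0842)
```

```text
above t34.6 p [ 0.5568 -0.0294  0.215 ] F [ 0.0467  0.0992 -2.8182] T [-0.0206 -0.0114 -0.0011] open 0.0428 q6 -0.29
False
pre t35.6 p [ 0.5573 -0.0279  0.1481] F [ 0.359  -0.4658 -3.9816] T [-0.0103 -0.0082 -0.0342] open 0.0428 q6 -0.29
True
contact t36.5 p [ 0.5566 -0.0278  0.1324] F [-1.1518  0.6727  4.7294] T [0.0375 0.0622 0.0411] open 0.0428 q6 -0.29
foot 0.048235814511105424
```

The foot is at 48.2 mm, so it rests on the ridges. Turn backward in small steps with light contact, watching for the drop.

```bash
cat > back.py <<'E'
from h import *
import sys
a=float(sys.argv[1]); n=int(sys.argv[2]); x,y=C
for i in range(n):
    z=observe()["eef_pos"][2]
    a+=np.radians(6)
    move_l((x,y,z+.0008),feed=.01,rotation=down(a),max_force=12)
    r=move_l((x,y,z-.011),feed=.02,max_force=5)
    s=observe(); f=s["eef_pos"][2]-.0842
    print("a %.3f q6 %.2f foot %.1f mm contact %s F %s T %s t %.1f"%(a,s["q"][5],f*1000,r,s["ft_force"],s["torque"],s["time_s"]))
    if f<.042: print("dropped?"); break
E
python3 back.py 0.1 5
```

```text
a 0.205 q6 -0.40 foot 48.8 mm contact True F [-1.1352  0.1446  4.9054] T [0.0341 0.005  0.038 ] t 37.2
a 0.309 q6 -0.50 foot 49.4 mm contact True F [-1.5348 -0.6322  4.7988] T [-0.0043  0.0996  0.0764] t 37.8
a 0.414 q6 -0.60 foot 50.1 mm contact True F [-0.2062  0.3442  3.8393] T [0.0266 0.0781 0.1433] t 38.3
a 0.519 q6 -0.71 foot 50.2 mm contact True F [-1.1267  0.3581  4.8578] T [0.1094 0.0739 0.0967] t 38.8
a 0.624 q6 -0.81 foot 48.0 mm contact True F [-0.2988  0.1466 -0.0221] T [ 0.0285 -0.0334  0.2739] t 39.4
```

```bash
sed -i 's/radians(6)/radians(3)/' back.py; python3 back.py 0.624 3
```

```text
a 0.676 q6 -0.87 foot 37.6 mm contact True F [-0.5336 -0.6147  4.5957] T [ 0.0652 -0.0028 -0.0102] t 40.2
dropped?
```

The foot dropped to 37.6 mm, inside the 37–41 mm range for the thread start. Next I screw clockwise, following the thread down.

```bash
cat > fwd.py <<'E'
from h import *
import sys
a=float(sys.argv[1]); n=int(sys.argv[2]); st_=float(sys.argv[3]); x,y=C
for i in range(n):
    z=observe()["eef_pos"][2]
    a-=np.radians(st_)
    r0=move_l((x,y,z+.0003),feed=.01,rotation=down(a),max_force=15)
    s0=observe()
    r=move_l((x,y,z-.004),feed=.02,max_force=4)
    s=observe(); f=s["eef_pos"][2]-.0842
    print("a %.3f q6 %.2f foot %.1f mm turnstop %s contact %s Fturn %s Tz %.2f | F %s T %s t %.1f"%(a,s["q"][5],f*1000,r0,r,s0["ft_force"],s0["torque"][2],s["ft_force"],s["torque"],s["time_s"]))
    if abs(s0["torque"][2])>.6: print("high torque"); break
E
python3 fwd.py 0.676 6 8
```

```text
a 0.536 q6 -0.73 foot 36.7 mm turnstop False contact True Fturn [-0.0582  0.6625 -3.5945] Tz 0.02 | F [-1.7967  0.4448  5.0793] T [0.0436 0.3071 0.0433] t 40.8
a 0.397 q6 -0.59 foot 35.9 mm turnstop False contact True Fturn [-0.3721 -0.4439 -2.8386] Tz -0.03 | F [-1.0004 -0.0865  5.1081] T [0.1043 0.2705 0.0175] t 41.4
a 0.257 q6 -0.45 foot 35.1 mm turnstop False contact True Fturn [ 0.4469 -0.5154 -2.7984] Tz 0.01 | F [-1.5914 -0.8403  5.5464] T [0.0738 0.2971 0.0506] t 42.0
a 0.117 q6 -0.31 foot 34.3 mm turnstop False contact True Fturn [-0.2671  0.3434 -3.7192] Tz -0.01 | F [-1.9038  0.1051  5.0798] T [0.0236 0.2571 0.0057] t 42.6
a -0.022 q6 -0.17 foot 33.6 mm turnstop False contact True Fturn [-0.0427  0.8436 -2.2183] Tz -0.02 | F [-2.8746  0.4972  6.2929] T [0.0268 0.2799 0.0453] t 43.1
a -0.162 q6 -0.03 foot 32.8 mm turnstop False contact True Fturn [-0.4264  0.3332 -2.4295] Tz 0.03 | F [-1.4455  0.2342  5.2227] T [0.0968 0.3007 0.0817] t 43.7
```

```bash
python3 fwd.py -0.162 10 8
```

```text
a -0.302 q6 0.11 foot 31.9 mm turnstop False contact True Fturn [ 0.4051  0.3656 -2.6568] Tz 0.02 | F [-2.2323  0.7509  6.5095] T [0.0051 0.2109 0.0496] t 44.3
a -0.441 q6 0.25 foot 31.2 mm turnstop False contact True Fturn [-0.0064  0.3686 -3.1516] Tz 0.01 | F [-1.9199 -0.4745  5.0994] T [-0.0175  0.2648  0.0204] t 44.9
a -0.581 q6 0.39 foot 30.3 mm turnstop False contact True Fturn [ 0.0891 -0.4582 -3.621 ] Tz 0.05 | F [-2.4506  0.5359  6.0033] T [0.0027 0.267  0.0462] t 45.4
a -0.721 q6 0.53 foot 29.6 mm turnstop False contact True Fturn [-0.0697 -0.2358 -4.0905] Tz -0.01 | F [-2.1626  1.3035  5.7669] T [-0.0837  0.2698  0.0448] t 46.0
a -0.860 q6 0.67 foot 28.7 mm turnstop False contact True Fturn [ 1.2514 -2.009  -2.3939] Tz 0.62 | F [-1.3923 -0.0941  4.2982] T [-0.1745  0.1306  0.4518] t 46.6
high torque
```

```bash
python3 fwd.py -0.860 1 5; python3 fwd.py -0.947 1 5; python3 fwd.py -1.034 1 5
```

```text
a -0.947 q6 0.75 foot 28.9 mm turnstop False contact True Fturn [ 2.2499  3.7121 -1.7967] Tz 0.00 | F [0.4888 0.7035 4.7528] T [0.3136 0.1122 0.1032] t 47.1
a -1.034 q6 0.84 foot 29.1 mm turnstop False contact True Fturn [3.3707 2.6293 0.876 ] Tz 0.55 | F [1.8875 1.7688 1.9532] T [ 0.3337 -0.273   0.469 ] t 47.6
a -1.121 q6 0.93 foot 28.9 mm turnstop False contact True Fturn [ 2.8059 -0.549   0.1892] Tz 0.17 | F [-0.6969 -0.4572  5.5251] T [0.0971 0.3193 0.1729] t 48.2
```

The lid hits the dead stop: the foot stays at 29 mm and the grip slips under torque. I release it, retreat and check.

Run:
```python
from h import *
gripper_to(.075); hold(.1); s=observe()["eef_pos"]
move_l((s[0],s[1],.25),feed=.15)
movep((.45,.15,.3),down(.3)); hold(.2); st("away")
for n in ("top","scene"):
    c,im,d=grab(n,f"z_{n}.png"); Q=cloud(n,c,d).reshape(-1,3)
    if n=="top":
        r=np.hypot(Q[:,0]-C[0],Q[:,1]-C[1])
        for k,z0,z1,rr in [("knob",.13,.155,.03),("lidtop",.095,.12,.065)]:
            S=Q[(Q[:,2]>z0)&(Q[:,2]<z1)&(r<rr)]; print(k,len(S),cv2.minEnclosingCircle(S[:,:2].astype(np.float32)),np.median(S[:,2]))
            A=np.c_[S[:,:2]-S[:,:2].mean(0),np.ones(len(S))]; print("tilt/plane",np.linalg.lstsq(A,S[:,2],rcond=None)[0])
```

```text
away t51.0 p [0.4503 0.1493 0.2995] F [-0.7045 -0.2668 -0.0684] T [ 0.0077  0.0329 -0.01  ] open 0.0750 q6 -0.14
knob 173 ((0.5553985834121704, -0.028656624257564545), 0.022116780281066895) 0.13932051247088673
tilt/plane [0.011  0.0163 0.1393]
lidtop 1025 ((0.5553085207939148, -0.02901223674416542), 0.06004798784852028) 0.1062550333022676
tilt/plane [0.0065 0.0009 0.1059]
```

View pics/z_top.png

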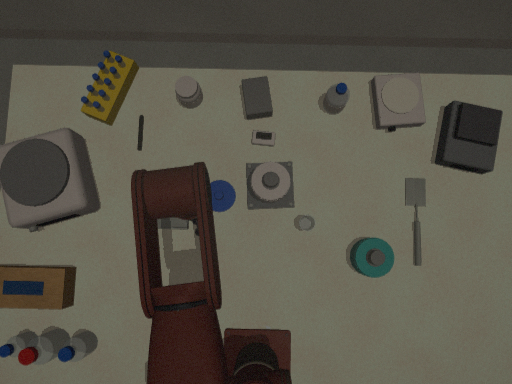

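View pics/z_scene.png

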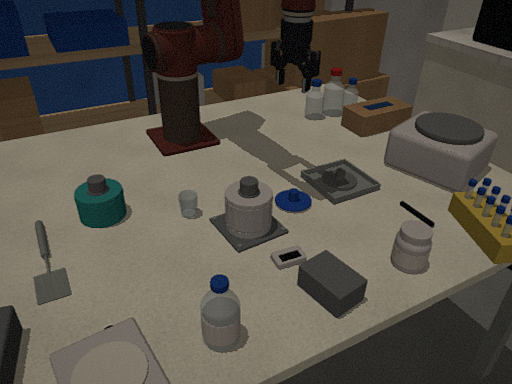

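Run:
```python
from plant import *
job_done()
```

```text
the job is handed in; nothing more can be done
```

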